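# Line up the round leather cases by size beside the watch

## Robot

A 6-joint arm with a two-finger parallel gripper is mounted at the origin on the work surface. World frame = base frame: x ahead of the robot, y to its left, z up, the work surface at z = 0. Lengths are in m, angles in rad, forces in N, time in s.
With the tool pointing down it reaches from about 0.3 to 0.75 m from the base axis. Payload 8.5 kg.
Tool frame: the origin (TCP) lies between the finger pads; the fingertips stand 22 mm ahead of it and the grasp point (between the pads) lies 3 mm ahead of it; z points along the fingers, y is the line along which they close (so a half turn about z gives the same grasp; the last joint's range is limited). The gripper opens to 85 mm and grips with 20 to 120 N. Pads are 22 mm wide; open, the fingers measure 114 mm over their backs; the gripper's body (76 mm by 85 mm) begins 54 mm behind the grasp point. The pads swing forward as they close: fully open they stand 13 mm farther back than shut.
Start: joints at [1.134, 0.381, 1.297, -0, 1.464, -0.215], TCP at [0.121, 0.537, 0.253] pointing down, gripper open.
Joint ranges: [-3.11, 3.11], [-0.89, 2.33], [0.22, 2.48], [-1.42, 4.56], [0.17, 2.85], [-2.88, 2.88]. Speed limits (rad/s): [2.39, 2.39, 3.14, 3.14, 3.14, 3.14].

## Interface

Orientations are given as a unit quaternion [x, y, z, w].
In Python, from cell import * gives the robot as it stands.
- The arm moves only by the tool send_rows, never from a script. Its argument "commands" is one flat list of numbers, 5 for each row, row after row: the shift along the world's x, y, z in mm, then the turn about the world's z in rad, then the closure, from 0 (fully open) to 1 (shut). A call has exactly 10 rows; each row shifts and turns the commanded pose from where the row before left it; what a row does not reach is not made up. A row lasts 1/12 s, in which the tool goes at most 41.7 mm and 7.16 degrees, less where a joint would pass 70% of its speed; a pose out of reach is approached as far as the arm can. A call with a gripper value outside its range is refused whole. The fingers move at their own pace and stop on an object; "grip_force" is the grip in N (left out, the last holds). Time passes only in rows, so rows that do not move let the fingers close, or fill a call up. It gives the time, the measured TCP pose, the force, the opening and the grip force at its end, in the units of the state.
- observe(): the state, without advancing time (a new reading comes with each control period).
- read_camera(name): name is "scene" or "top" or "wrist"; returns a dict with "img" (400x640x3 uint8, red, green, blue), "intrinsics" (3x3 intrinsics, pixels), "k1" (the pictures are not rectified: a ray, as slopes to the right and down, at radius r is drawn at 1 + k1 r^2 times it, then the intrinsics apply), "origin" and "attitude" of the camera in the world; the wrist camera has in their place "mount" (4x4, takes a point from camera to tool coordinates, whose origin is the TCP and whose axes are the flange's). Camera axes: x right, y up, looking along -z (the intrinsics and any distortion apply to the point x, -y, -z); pixel columns grow to the right and rows downward; lengths in m; the calibration is good to about 2 mm. A picture is of the moment at which its call begins: read the wrist's pose just before it. There is no depth.
- finish_job(): hands the job in; it is judged then, once.
Trained networks look in the newest picture that a camera, given by its name, has taken for a name from the list of things; names that differ only in an ending like _2 or _b are one class to them, and where a whole thing is asked for, a point or a joint stands for the part that bears it (a point fixed in the world has none). Each returns a list of dicts, best first, with "conf" (0 to 1); they miss things now and then, are a little off and sometimes report something else, mostly with a low value. They report only what shows in the picture. A call takes as long as a camera call. They do not tell look-alikes from the thing itself.
- boxes_of(camera, label): "centre" ([x, y, z] in m, in the coordinates of the camera as it stood for that picture, good to about 4 mm: the middle of the surface that is visible of it).
- regions_of(camera, label): "pixels" (400x640 bool, what is visible of it).
- spot_point(camera, label): "centre" ([x, y, z] in m, in the coordinates of the camera as it stood for that picture, good to about 4 mm: a listed point, or the origin of a listed thing).
The state is a dict: "time": time; "joint_positions": joint angles; "joint_vel": joint speeds; "effort": joint torques, N m; "position": TCP position; "tool_rot": TCP orientation; "ft_force": force on the tool from outside, world axes, zero at the start; "moment": the same for the moment, N m; "finger_gap": finger opening in m; "grip_force": force on a finger pad.
Only numpy, scipy, OpenCV 4.12 (cv2) and the standard library are available. Lean on these libraries where they do the work, as an engineer would, in place of code of your own. Each camera call takes 0.05 s, during which the arm holds its last target. There are 200 camera calls.

## Task

Line up the four round black leather cases by size on the wooden board, one standing upright in the middle of each grey pad: the smallest on the pad next to the watch on its white stand, each next one larger, the largest at the far end beside the green gift box. Leave the watch stand and the gift box where they are.

Things in the scene. Friction and masses are not known exactly. Their poses are not given: they have to be found in the camera images.
- case_small_center (a point): the smallest of four upright round cases of black leather with a thin dark-red stitch line: a solid cylinder 36 mm in diameter and 28 mm high, z up. The point is its centre, 14 mm above its underside. Loose, weighs 35 to 240 g; it can be gripped firmly round its side. Starts standing on the table (z = 0), nearer the robot than the board.
- case_medium_center (a point): the second smallest of four upright round cases of black leather with a thin dark-red stitch line: a solid cylinder 44 mm in diameter and 40 mm high, z up. The point is its centre, 20 mm above its underside. Loose, weighs 35 to 240 g; it can be gripped firmly round its side. Starts standing on the table (z = 0), nearer the robot than the board.
- case_large_center (a point): the second largest of four upright round cases of black leather with a thin dark-red stitch line: a solid cylinder 52 mm in diameter and 52 mm high, z up. The point is its centre, 26 mm above its underside. Loose, weighs 35 to 240 g; it can be gripped firmly round its side. Starts standing on the table (z = 0), nearer the robot than the board.
- case_largest_center (a point): the largest of four upright round cases of black leather with a thin dark-red stitch line: a solid cylinder 60 mm in diameter and 64 mm high, z up. The point is its centre, 32 mm above its underside. Loose, weighs 35 to 240 g; it can be gripped firmly round its side. Starts standing on the table (z = 0), nearer the robot than the board.
- pad_a_top (a point): one of four alike round grey pads, 72 mm in diameter, 3 mm thick, with a tiny brass dot at the centre, fixed in one straight row about 88 mm apart on a wooden board (95 mm wide, 360 mm long, 8 mm thick). The point is the centre of its upper face, about 11 mm above the table. The letter says nothing of its place in the row: the pads change places from start to start.
- pad_b_top (a point): one of four alike round grey pads, 72 mm in diameter, 3 mm thick, with a tiny brass dot at the centre, fixed in one straight row about 88 mm apart on a wooden board (95 mm wide, 360 mm long, 8 mm thick). The point is the centre of its upper face, about 11 mm above the table. The letter says nothing of its place in the row: the pads change places from start to start.
- pad_c_top (a point): one of four alike round grey pads, 72 mm in diameter, 3 mm thick, with a tiny brass dot at the centre, fixed in one straight row about 88 mm apart on a wooden board (95 mm wide, 360 mm long, 8 mm thick). The point is the centre of its upper face, about 11 mm above the table. The letter says nothing of its place in the row: the pads change places from start to start.
- pad_d_top (a point): one of four alike round grey pads, 72 mm in diameter, 3 mm thick, with a tiny brass dot at the centre, fixed in one straight row about 88 mm apart on a wooden board (95 mm wide, 360 mm long, 8 mm thick). The point is the centre of its upper face, about 11 mm above the table. The letter says nothing of its place in the row: the pads change places from start to start.
- watch_stand: white plastic stand carrying a wristwatch, 62 x 50 mm at the foot, about 80 mm high, loose (about 350 g), on the table just beyond one end of the row of pads (about 105 mm from the centre of the end pad); which end changes from start to start. Origin: centre of its underside, z up.
- gift_box: closed green gift box, 58 x 58 mm, 47 mm high, loose (about 250 g), on the table just beyond the other end of the row. Origin: centre of its underside, z up.
Things that resemble listed ones, but are neither listed nor needed, are in the scene too. What is shaped like the part that bears case_large_center but yellow is not meant.

How it is judged:
At the end, for the whole second after the job is handed in: Each case stands upright (within 0.1 rad), at rest, on its own pad, its centre within 13 mm of the pad's centre; counted from the watch stand the cases run smallest, second smallest, second largest, largest ((horizontal distance between case_small_center and pad_a_top below 0.013 m or horizontal distance between case_small_center and pad_b_top below 0.013 m or horizontal distance between case_small_center and pad_c_top below 0.013 m or horizontal distance between case_small_center and pad_d_top below 0.013 m) and horizontal distance between case_small_center and watch_stand below 0.149 m and height (world z) of case_small_center between 0.021 and 0.029 m and angle between each of case_small_center, case_medium_center, case_large_center, case_largest_center's own z axis and vertical below 0.1 rad and linear speed of each of case_small, case_medium, case_large, case_largest below 0.02 m/s and angular speed of each of case_small, case_medium, case_large, case_largest below 0.2 rad/s and (horizontal distance between case_medium_center and pad_a_top below 0.013 m or horizontal distance between case_medium_center and pad_b_top below 0.013 m or horizontal distance between case_medium_center and pad_c_top below 0.013 m or horizontal distance between case_medium_center and pad_d_top below 0.013 m) and horizontal distance between case_medium_center and watch_stand between 0.149 and 0.237 m and height (world z) of case_medium_center between 0.027 and 0.035 m and (horizontal distance between case_large_center and pad_a_top below 0.013 m or horizontal distance between case_large_center and pad_b_top below 0.013 m or horizontal distance between case_large_center and pad_c_top below 0.013 m or horizontal distance between case_large_center and pad_d_top below 0.013 m) and horizontal distance between case_large_center and watch_stand between 0.237 and 0.325 m and height (world z) of case_large_center between 0.033 and 0.041 m and (horizontal distance between case_largest_center and pad_a_top below 0.013 m or horizontal distance between case_largest_center and pad_b_top below 0.013 m or horizontal distance between case_largest_center and pad_c_top below 0.013 m or horizontal distance between case_largest_center and pad_d_top below 0.013 m) and horizontal distance between case_largest_center and watch_stand above 0.325 m and height (world z) of case_largest_center between 0.039 and 0.047 m); the robot touches nothing.
It fails at once if the watch stand is shifted by more than 20 mm or tipped (distance of watch_stand from where it was at the start of the episode above 0.02 m or angle between watch_stand's own z axis and vertical above 0.3 rad).
It fails at once if the gift box is shifted by more than 20 mm or tipped (distance of gift_box from where it was at the start of the episode above 0.02 m or angle between gift_box's own z axis and vertical above 0.3 rad).
It also fails if it takes over 120 s, if anything falls off the work surface, if the arm or the gripper's body presses on something with over 40 N, if the wrist force passes 120 N, or if a joint passes its speed limit or range.

## Working session

There is one attempt and no reset: what is moved stays moved. The work goes in short steps, Python scripts to look and compute and a tool call to move; the robot and the scene stay as the last step left them, time stands still between calls to the robot, and variables do not carry over. Pictures are saved under pics/ and viewed, at most 14 in all, crops included, and the job is handed in when it is done.

Besides the shell and the picture viewer there is one more tool, called after ">>>" as name(argument=value, ...) on one line, values as JSON. send_rows: Moves the arm, as the interface text tells. Its arguments: {"type":"object","properties":{"commands":{"type":"array"},"grip_force":{"type":"number"}},"required":["commands"]}

```bash
mkdir -p pics; cat > h.py <<'E'
from cell import *
import numpy as np, cv2
from scipy.spatial.transform import Rotation as R
def att(a):
    a=np.array(a,float)
    return a if a.shape==(3,3) else R.from_quat(a).as_matrix()
def campose(name,c,s=None):
    if name!="wrist": return att(c["attitude"]),np.array(c["origin"])
    M=np.array(c["mount"]);Rt=R.from_quat(s["tool_rot"]).as_matrix()
    return Rt@M[:3,:3],Rt@M[:3,3]+np.array(s["position"])
def toworld(p,P): return P[0]@np.array(p)+P[1]
def pix2plane(u,v,z,c,P):
    K=np.array(c["intrinsics"]);k=c["k1"]
    d=np.array([k,0,0,0,0.])
    q=cv2.undistortPoints(np.array([[[u,v]]],float),K,d)[0,0]
    r=P[0]@np.array([q[0],-q[1],-1]);t=(z-P[1][2])/r[2]
    return P[1]+t*r
def save(n,img): cv2.imwrite("pics/"+n+".png",img[:,:,::-1])
E
python3 - <<'E'
from h import *
for n in ["scene","top"]:
    c=read_camera(n);save(n+"0",c["img"]);P=campose(n,c);print(n,P[1].round(3),c["k1"])
    for l in ["case_small_center","case_medium_center","case_large_center","case_largest_center","pad_a_top","watch_stand","gift_box"]:
        print(l,[(round(d["conf"],2),toworld(d["centre"],P).round(3).tolist()) for d in spot_point(n,l)])
print(observe())
E
```

```text
scene [0.806 0.376 0.711] -0.014153373373382749
case_small_center [(0.83, [0.429, 0.229, 0.01])]
case_medium_center [(0.7, [0.422, -0.068, 0.016])]
case_large_center [(0.95, [0.343, 0.034, 0.025]), (0.87, [0.357, 0.148, 0.023]), (0.56, [0.447, 0.086, 0.025])]
case_largest_center [(0.97, [0.466, -0.238, 0.032])]
pad_a_top [(0.91, [0.609, 0.103, 0.004])]
watch_stand [(0.75, [0.618, -0.175, -0.005])]
gift_box [(0.86, [0.605, 0.295, -0.005])]
top [0.373 0.033 0.961] -0.08556096717767817
case_small_center [(0.75, [0.427, 0.228, 0.017])]
case_medium_center [(0.7, [0.426, -0.068, 0.017])]
case_large_center [(0.84, [0.447, 0.077, 0.026]), (0.79, [0.346, 0.035, 0.026]), (0.64, [0.357, 0.154, 0.024]), (0.35, [0.607, 0.181, 0.011])]
case_largest_center [(0.89, [0.457, -0.24, 0.033]), (0.35, [0.427, -0.069, 0.022])]
pad_a_top [(0.68, [0.612, 0.097, 0.01])]
watch_stand [(0.96, [0.619, -0.185, 0.002]), (0.55, [0.609, 0.182, 0.01])]
gift_box [(0.87, [0.605, 0.291, -0.0])]
{'time': 0.8, 'joint_positions': array([ 1.13370624e+00,  3.80523052e-01,  1.29739440e+00, -5.11608607e-05,
        1.46360573e+00, -2.15280233e-01]), 'joint_vel': array([-1.18465921e-03,  1.00954999e-05,  1.26045084e-03,  3.80699385e-04,
       -2.93842545e-04, -1.61068308e-03]), 'effort': array([-1.13699949e-03, -4.48272693e+01, -2.31462210e+01, -1.38168143e-04,
        2.94553774e-04,  7.35956917e-06]), 'position': array([0.12098868, 0.53649797, 0.25336563]), 'tool_rot': array([1.10674994e-01, 9.93856652e-01, 2.47545167e-05, 3.52230966e-05]), 'ft_force': array([ 0.13188049, -0.79727734, -1.11913086]), 'moment': array([-0.04101657, -0.03605561, -0.04782639]), 'grip_force': 0.0, 'finger_gap': 0.08533030169722522}
```

View pics/top0.png

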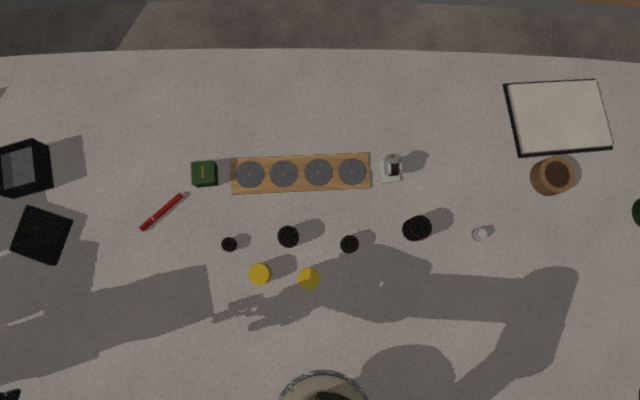

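View pics/scene0.png

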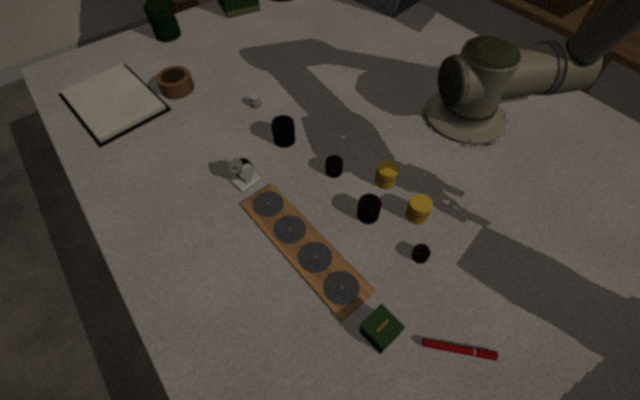

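Top view: pads at (352,171), (318,172), (284,173), (250,174); the watch is at (393,168) and the gift box at (204,173). The cases are small (229,244), large (288,237), medium (349,244) and largest (417,228). The yellow look-alikes are at (259,274) and (308,279). Next I refine these.

```bash
python3 - <<'E'
from h import *
seed={"top":[(352,171),(318,172),(284,173),(250,174)],"scene":[(267,204),(290,229),(315,257),(341,288)]}
for n in ["top","scene"]:
    c=read_camera(n);P=campose(n,c);im=c["img"].astype(float)
    for u,v in seed[n]:
        w=6;s=im[v-w:v+w+1,u-w:u+w+1];sc=s[:,:,0]-s[:,:,2];sc=np.clip(sc-np.median(sc)-6,0,None)
        yy,xx=np.mgrid[-w:w+1,-w:w+1];m=sc.sum()+1e-9
        uu,vv=u+(sc*xx).sum()/m,v+(sc*yy).sum()/m
        print(n,"pad",round(uu,1),round(vv,1),round(m),pix2plane(uu,vv,.011,c,P).round(4))
    for l,h in [("small",.028),("medium",.04),("large",.052),("largest",.064)]:
        for d in regions_of(n,f"case_{l}_center"):
            m=d["pixels"].astype(np.uint8);ys,xs=np.nonzero(m)
            col=c["img"][m>0].mean(0)
            print(n,l,round(d["conf"],2),col.round(),xs.mean().round(1),ys.mean().round(1),pix2plane(xs.mean(),ys.mean(),h/2,c,P).round(4),len(xs))
    d=spot_point(n,"pad_a_top");print([toworld(x["centre"],P).round(3) for x in d])
E
```

```text
top pad 351.5 171.1 207 [ 0.6139 -0.083   0.011 ]
top pad 317.6 171.7 226 [0.6123 0.0048 0.011 ]
top pad 282.7 173.0 219 [0.6091 0.0946 0.011 ]
top pad 248.8 173.8 223 [0.6073 0.1818 0.011 ]
top small 0.58 [34. 28. 27.] 229.1 244.4 [0.4266 0.2266 0.014 ] 194
top small 0.4 [49. 62. 40.] 204.2 173.1 [0.6088 0.2959 0.014 ] 714
top medium 0.55 [31. 24. 24.] 348.9 243.8 [ 0.4259 -0.0711  0.02  ] 269
top large 0.88 [144. 121.  38.] 259.2 273.6 [0.3548 0.1493 0.026 ] 404
top large 0.77 [29. 23. 23.] 287.6 236.3 [0.4451 0.0807 0.026 ] 382
top large 0.63 [125. 105.  37.] 307.6 278.4 [0.3425 0.0319 0.026 ] 398
top largest 0.75 [24. 20. 20.] 417.0 228.3 [ 0.4619 -0.2416  0.032 ] 583
[array([0.611, 0.095, 0.008])]
scene pad 267.7 202.8 162 [ 0.6152 -0.0788  0.011 ]
scene pad 289.7 228.2 222 [0.6135 0.0093 0.011 ]
scene pad 314.9 256.4 253 [0.6103 0.099  0.011 ]
scene pad 341.5 286.8 319 [0.6081 0.1854 0.011 ]
scene small 0.77 [26. 22. 20.] 420.8 253.6 [0.4285 0.2319 0.014 ] 359
scene medium 0.68 [11.  8.  8.] 333.5 165.6 [ 0.4266 -0.0678  0.02  ] 345
scene large 0.85 [92. 73. 26.] 418.8 208.7 [0.3563 0.1533 0.026 ] 608
scene large 0.77 [11.  8.  8.] 368.5 208.5 [0.4464 0.0836 0.026 ] 597
scene large 0.63 [78. 62. 22.] 386.3 174.1 [0.3453 0.0351 0.026 ] 542
scene largest 0.83 [9. 8. 7.] 282.8 131.0 [ 0.4646 -0.2351  0.032 ] 652
scene largest 0.16 [47. 44. 42.] 289.7 228.9 [0.6203 0.0218 0.032 ] 695
[array([0.606, 0.103, 0.005])]
```

>>> send_rows(commands=[26, -26, 0, -0.11, 0, 26, -26, 0, -0.11, 0, 26, -26, 0, -0.11, 0, 26, -26, 0, -0.11, 0, 26, -26, 0, -0.11, 0, 26, -26, 0, -0.11, 0, 26, -26, 0, -0.11, 0, 26, -26, 0, -0.11, 0, 26, -26, 0, -0.11, 0, 26, -26, 0, -0.11, 0], grip_force=40)

```text
time: 2.23
position: [0.382, 0.275, 0.2535]
tool_rot: [0.616, 0.788, 0.0, 0.0]
ft_force: [1.0, 0.7, 0.0]
finger_gap: 0.0857
grip_force: 0.0
```

>>> send_rows(commands=[10, -10, 0, -0.08, 0, 10, -10, 0, -0.08, 0, 10, -10, 0, -0.08, 0, 10, -10, 0, 0, 0, 0, 0, 0, 0, 0, 0, 0, 0, 0, 0, 0, 0, 0, 0, 0, 0, 0, 0, 0, 0, 0, 0, 0, 0, 0, 0, 0, 0, 0, 0])

```text
time: 3.07
position: [0.4207, 0.2369, 0.2534]
tool_rot: [0.704, 0.711, 0.0, 0.0]
ft_force: [0.3, -0.1, 0.3]
finger_gap: 0.0859
grip_force: 0.0
```

```bash
cat > look.py <<'E'
from h import *
import sys
s=observe();c=read_camera("wrist");P=campose("wrist",c,s)
save(sys.argv[1],c["img"])
yy=R.from_quat(s["tool_rot"]).as_matrix()[:,1]
print("tcp",s["position"].round(4),"yaw",np.arctan2(yy[1],yy[0]).round(3),"q",s["joint_positions"].round(2),"t",s["time"],"cam",P[1].round(3))
H=dict(small=.028,medium=.04,large=.052,largest=.064)
for l in sys.argv[2:]:
    n=f"case_{l}_center" if l in H else l
    for d in spot_point("wrist",n): print(l,"spot",round(d["conf"],2),toworld(d["centre"],P).round(4))
    if l in H:
        for d in regions_of("wrist",n):
            m=d["pixels"].astype(np.uint8);ys,xs=np.nonzero(m);x,y,w,h=cv2.boundingRect(m)
            print(l,"reg",round(d["conf"],2),c["img"][m>0].mean(0).round(),pix2plane(xs.mean(),ys.mean(),H[l]/2,c,P).round(4),(x,y,w,h))
E
python3 look.py w1 small large pad_a_top
```

```text
tcp [0.4207 0.2369 0.2534] yaw 0.01 q [0.27 0.26 1.48 0.   1.4  0.26] t 3.0667 cam [0.419 0.305 0.374]
small spot 0.98 [0.4274 0.2327 0.0142]
small reg 0.77 [20. 11. 12.] [0.4269 0.2287 0.014 ] (310, 162, 32, 35)
large spot 0.86 [0.3548 0.1533 0.0262]
large spot 0.61 [0.4419 0.0824 0.0236]
large spot 0.2 [0.6061 0.0986 0.0137]
large reg 0.74 [183. 146.   5.] [0.3536 0.1484 0.026 ] (237, 218, 51, 59)
large reg 0.64 [12.  7.  8.] [0.4448 0.0794 0.026 ] (317, 270, 45, 59)
large reg 0.62 [163. 129.   5.] [0.3422 0.0373 0.026 ] (233, 301, 48, 56)
pad_a_top spot 0.55 [0.6057 0.0996 0.0079]
```

>>> send_rows(commands=[3, -3, -20, -0.01, 0, 3, -4, -30, 0, 0, 0, 0, -35, 0, 0, 0, 0, -35, 0, 0, 0, 0, -35, 0, 0, 0, 0, -30, 0, 0, 0, 0, -20, 0, 0, 0, 0, -14, 0, 0, 0, 0, -8, 0, 0, 0, 0, 0, 0, 0])

```text
time: 4.2
position: [0.4265, 0.2294, 0.0251]
tool_rot: [0.707, 0.707, -0.001, -0.001]
ft_force: [0.1, -0.2, -0.3]
finger_gap: 0.0858
grip_force: 0.0
```

>>> send_rows(commands=[0, 0, 0, 0, 1, 0, 0, 0, 0, 1, 0, 0, 0, 0, 1, 0, 0, 0, 0, 1, 0, 0, 0, 0, 1, 0, 0, 0, 0, 1, 0, 0, 0, 0, 1, 0, 0, 0, 0, 1, 0, 0, 0, 0, 1, 0, 0, 0, 0, 1])

```text
time: 5.03
position: [0.4274, 0.2296, 0.0273]
tool_rot: [0.707, 0.707, 0.001, 0.0]
ft_force: [-1.6, -0.4, 6.2]
finger_gap: 0.0346
grip_force: 39.4
```

>>> send_rows(commands=[0, 0, 10, 0, 1, 0, 0, 30, 0, 1, 0, 0, 35, 0, 1, 0, 0, 35, 0, 1, 0, 0, 20, 0, 1, 10, -16, 0, 0, 1, 18, -30, 0, 0, 1, 18, -30, 0, 0, 1, 18, -30, 0, 0, 1, 18, -30, 0, 0, 1])

```text
time: 5.87
position: [0.5095, 0.0921, 0.1568]
tool_rot: [0.707, 0.707, 0.0, 0.0]
ft_force: [-0.1, 0.9, -0.2]
finger_gap: 0.0347
grip_force: 40.1
```

>>> send_rows(commands=[18, -30, 0, 0, 1, 18, -30, 0, 0, 1, 18, -30, 0, 0, 1, 18, -30, 0, 0, 1, 18, -30, 0, 0, 1, 15, -24, 0, 0, 1, 0, 0, 0, 0, 1, 0, 0, 0, 0, 1, 0, 0, 0, 0, 1, 0, 0, 0, 0, 1])

```text
time: 6.7
position: [0.6135, -0.0794, 0.1566]
tool_rot: [0.707, 0.707, -0.0, -0.0]
ft_force: [-0.1, 0.4, 0.9]
finger_gap: 0.0346
grip_force: 40.1
```

```bash
cat >> look.py <<'E'
K=np.array(c["intrinsics"])
def proj(p):
    q=P[0].T@(np.array(p)-P[1]);a=np.array([q[0],-q[1]])/-q[2];a=a*(1+c["k1"]*(a@a));return K[:2,:2]@a+K[:2,2]
hsv=c["img"].astype(float)
for p in [(.6145,-.081),(.613,.007),(.6097,.0968),(.6077,.1836)]:
    u,v=proj((*p,.011)).round().astype(int)
    w=14
    if w<=u<640-w and w<=v<400-w:
        s2=hsv[v-w:v+w+1,u-w:u+w+1];sc=s2[:,:,0]-s2[:,:,2];sc=np.clip(sc-np.median(sc)-25,0,None)
        ys,xs=np.mgrid[-w:w+1,-w:w+1];m=sc.sum()
        if m>0: uu,vv=u+(sc*xs).sum()/m,v+(sc*ys).sum()/m;print("dot",(u,v),uu.round(1),vv.round(1),int(m),pix2plane(uu,vv,.011,c,P).round(4))
E
python3 look.py w2 watch_stand pad_a_top small
```

```text
tcp [ 0.6135 -0.0794  0.1566] yaw 0.0 q [-0.32  0.58  1.25  0.    1.32 -0.32] t 6.7 cam [ 0.613 -0.011  0.277]
small spot 0.92 [ 0.6151 -0.0755  0.1429]
small reg 0.83 [18.  9.  9.] [ 0.6128 -0.1496  0.014 ] (279, 220, 82, 95)
small reg 0.73 [18. 11. 12.] [ 0.418  -0.0703  0.014 ] (46, 153, 86, 62)
dot (np.int64(322), np.int64(195)) 319.8 193.9 4236 [ 0.6131 -0.0805  0.011 ]
dot (np.int64(320), np.int64(86)) 317.8 85.8 5446 [0.6113 0.0073 0.011 ]
```

View pics/w2.png

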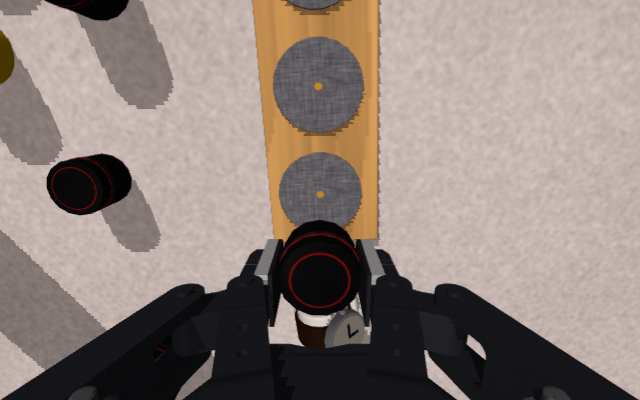

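The view shows the held small case at (320,280) and the pad dots at (320,194) and (318,86). Pad 1 is 1 mm from under the TCP, so I lower now.

>>> send_rows(commands=[0, -1, -20, 0, 1, 0, 0, -25, 0, 1, 0, 0, -25, 0, 1, 0, 0, -20, 0, 1, 0, 0, -12, 0, 1, 0, 0, -8, 0, 1, 0, 0, -4, 0, 1, 0, 0, -3, 0, 1, 0, 0, 0, 0, 1, 0, 0, 0, 0, 1])

```text
time: 7.78
position: [0.6143, -0.0815, 0.0401]
tool_rot: [0.707, 0.707, 0.0, 0.001]
ft_force: [-0.7, 0.4, 0.4]
finger_gap: 0.0348
grip_force: 40.1
```

>>> send_rows(commands=[0, 0, 0, 0, 0.5, 0, 0, 0, 0, 0.4, 0, 0, 0, 0, 0.3, 0, 0, 0, 0, 0.2, 0, 0, 0, 0, 0.1, 0, 0, 0, 0, 0, 0, 0, 0, 0, 0, 0, 0, 10, 0, 0, 0, 0, 25, 0, 0, 0, 0, 35, 0, 0])

```text
time: 8.62
position: [0.6128, -0.0812, 0.1085]
tool_rot: [0.707, 0.707, -0.001, -0.002]
ft_force: [0.6, -0.4, 0.6]
finger_gap: 0.0857
grip_force: 0.0
```

>>> send_rows(commands=[0, 0, 40, 0, 0, 0, 0, 40, 0, 0, -20, 0, 0, 0, 0, -30, 0, 0, 0, 0, -30, 0, 0, 0, 0, -30, 0, 0, 0, 0, -30, 2, 0, 0, 0, -20, 4, 0, 0, 0, 0, 0, 0, 0, 0, 0, 0, 0, 0, 0])

```text
time: 9.45
position: [0.4537, -0.0755, 0.1904]
tool_rot: [0.708, 0.707, 0.0, 0.001]
ft_force: [-0.1, -0.5, 0.0]
finger_gap: 0.0857
grip_force: 0.0
```

```bash
python3 look.py w3 medium small
```

```text
tcp [ 0.4537 -0.0755  0.1904] yaw -0.001 q [-0.42  0.29  1.64  0.    1.21 -0.42] t 9.45 cam [ 0.453 -0.007  0.311]
medium spot 0.96 [ 0.4253 -0.0677  0.019 ]
medium reg 0.71 [24. 15. 16.] [ 0.4245 -0.0694  0.02  ] (262, 153, 52, 54)
small spot 0.84 [ 0.6134 -0.0765  0.0226]
small spot 0.54 [ 0.6097 -0.0834  0.0091]
small reg 0.67 [16.  8.  8.] [ 0.6209 -0.0849  0.014 ] (468, 173, 53, 44)
dot (np.int64(486), np.int64(189)) 488.0 188.6 2598 [ 0.616  -0.0804  0.011 ]
dot (np.int64(499), np.int64(93)) 496.7 92.8 3623 [0.6111 0.0074 0.011 ]
```

View pics/w3.png

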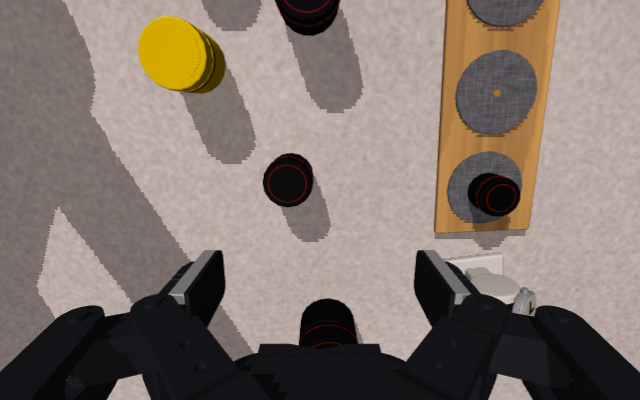

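The small case stands on pad 1 at (493,194). The medium one is at (288,180), so I grasp it next.

>>> send_rows(commands=[-14, 3, 0, 0, 0, -14, 3, 0, 0, 0, 0, 0, -20, 0, 0, 0, 0, -35, 0, 0, 0, 0, -35, 0, 0, 0, 0, -35, 0, 0, 0, 0, -20, 0, 0, 0, 0, -10, 0, 0, 0, 0, -5, 0, 0, 0, 0, 0, 0, 0])

```text
time: 10.53
position: [0.4261, -0.0695, 0.0285]
tool_rot: [0.707, 0.707, -0.0, -0.001]
ft_force: [-0.0, 0.6, -0.7]
finger_gap: 0.0856
grip_force: 0.0
```

>>> send_rows(commands=[0, 0, 0, 0, 1, 0, 0, 0, 0, 1, 0, 0, 0, 0, 1, 0, 0, 0, 0, 1, 0, 0, 0, 0, 1, 0, 0, 0, 0, 1, 0, 0, 0, 0, 1, 0, 0, 0, 0, 1, 0, 0, 0, 0, 1, 0, 0, 0, 0, 1])

```text
time: 11.37
position: [0.4264, -0.0696, 0.0302]
tool_rot: [0.707, 0.707, 0.0, 0.001]
ft_force: [-0.9, 0.3, 6.7]
finger_gap: 0.0431
grip_force: 39.9
```

>>> send_rows(commands=[0, 0, 10, 0, 1, 0, 0, 30, 0, 1, 0, 0, 35, 0, 1, 0, 0, 32, 0, 1, 0, 0, 20, 0, 1, 15, 7, 0, 0, 1, 20, 8, 0, 0, 1, 30, 12, 0, 0, 1, 30, 12, 0, 0, 1, 30, 12, 0, 0, 1])

```text
time: 12.2
position: [0.5521, -0.0177, 0.1569]
tool_rot: [0.708, 0.707, 0.0, 0.0]
ft_force: [0.6, -0.4, -0.6]
finger_gap: 0.0428
grip_force: 41.0
```

>>> send_rows(commands=[30, 12, 0, 0, 1, 20, 9, 0, 0, 1, 10, 5, 0, 0, 1, 0, 0, 0, 0, 1, 0, 0, 0, 0, 1, 0, 0, 0, 0, 1, 0, 0, 0, 0, 1, 0, 0, 0, 0, 1, 0, 0, 0, 0, 1, 0, 0, 0, 0, 1])

```text
time: 13.03
position: [0.6108, 0.0073, 0.1565]
tool_rot: [0.708, 0.707, 0.0, 0.0]
ft_force: [-0.3, -0.6, -1.0]
finger_gap: 0.0428
grip_force: 41.0
```

```bash
python3 look.py w4 medium
```

```text
tcp [0.6108 0.0073 0.1565] yaw -0.001 q [-0.18  0.57  1.27 -0.    1.31 -0.18] t 13.0333 cam [0.61  0.076 0.277]
medium spot 0.8 [0.6087 0.0098 0.1413]
medium reg 0.9 [19. 10. 11.] [ 0.6102 -0.0641  0.02  ] (265, 208, 110, 127)
dot (np.int64(323), np.int64(193)) 321.0 192.6 4473 [0.6114 0.0073 0.011 ]
dot (np.int64(319), np.int64(82)) 316.7 81.6 6034 [0.6079 0.097  0.011 ]
```

>>> send_rows(commands=[0, 0, -20, 0, 1, 0, 0, -25, 0, 1, 0, 0, -25, 0, 1, 0, 0, -20, 0, 1, 0, 0, -12, 0, 1, 0, 0, -7, 0, 1, 0, 0, -4, 0, 1, 0, 0, -2, 0, 1, 0, 0, 0, 0, 1, 0, 0, 0, 0, 1])

```text
time: 14.02
position: [0.6114, 0.0075, 0.0421]
tool_rot: [0.707, 0.707, 0.0, 0.001]
ft_force: [0.2, 0.2, -0.3]
finger_gap: 0.0429
grip_force: 41.1
```

>>> send_rows(commands=[0, 0, 0, 0, 0.4, 0, 0, 0, 0, 0.3, 0, 0, 0, 0, 0.2, 0, 0, 0, 0, 0.1, 0, 0, 0, 0, 0, 0, 0, 0, 0, 0, 0, 0, 0, 0, 0, 0, 0, 10, 0, 0, 0, 0, 25, 0, 0, 0, 0, 35, 0, 0])

```text
time: 14.85
position: [0.6098, 0.0077, 0.1105]
tool_rot: [0.707, 0.707, -0.001, -0.002]
ft_force: [0.3, 0.2, 0.7]
finger_gap: 0.0856
grip_force: 0.0
```

>>> send_rows(commands=[0, 0, 40, 0, 0, 0, 0, 40, 0, 0, -20, 10, 0, 0, 0, -33, 16, 0, 0, 0, -33, 16, 0, 0, 0, -33, 16, 0, 0, 0, -30, 11, 0, 0, 0, -17, 5, 0, 0, 0, 0, 0, 0, 0, 0, 0, 0, 0, 0, 0])

```text
time: 15.68
position: [0.4449, 0.0817, 0.1923]
tool_rot: [0.707, 0.707, 0.001, 0.001]
ft_force: [0.4, 0.1, -0.2]
finger_gap: 0.0856
grip_force: 0.0
```

```bash
python3 look.py w5 large medium small
```

```text
tcp [0.4449 0.0817 0.1923] yaw -0.0 q [-0.08  0.27  1.66 -0.    1.21 -0.08] t 15.6833 cam [0.444 0.15  0.313]
large spot 0.96 [0.4429 0.0823 0.0261]
large spot 0.87 [0.3554 0.1497 0.0247]
large spot 0.8 [0.3424 0.0312 0.0236]
large reg 0.92 [17. 10. 10.] [0.4444 0.0797 0.026 ] (290, 156, 59, 66)
large reg 0.74 [177. 142.   2.] [0.3419 0.0362 0.026 ] (177, 203, 70, 64)
large reg 0.69 [188. 151.   3.] [0.3514 0.1517 0.026 ] (173, 74, 79, 68)
medium spot 0.56 [0.6104 0.0079 0.0305]
medium reg 0.64 [12.  6.  6.] [0.619  0.0022 0.02  ] (461, 234, 64, 58)
dot (np.int64(483), np.int64(254)) 486.2 256.1 2010 [0.6167 0.0049 0.011 ]
dot (np.int64(493), np.int64(168)) 490.6 167.5 2884 [0.6078 0.0973 0.011 ]
dot (np.int64(505), np.int64(71)) 502.9 70.1 3596 [0.606  0.1839 0.011 ]
```

View pics/w5.png

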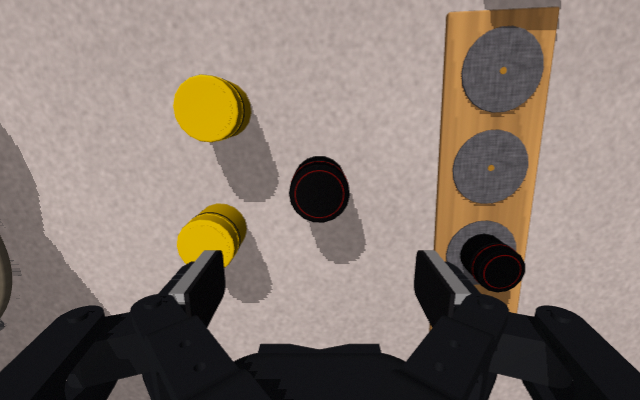

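The medium case stands on pad 2 at (492,262). The large black one at (320,190) is straight below the gripper.

>>> send_rows(commands=[0, -1, -20, 0, 0, 0, 0, -35, 0, 0, 0, 0, -35, 0, 0, 0, 0, -30, 0, 0, 0, 0, -20, 0, 0, 0, 0, -10, 0, 0, 0, 0, -6, 0, 0, 0, 0, 0, 0, 0, 0, 0, 0, 0, 0, 0, 0, 0, 0, 0])

```text
time: 16.87
position: [0.4455, 0.0804, 0.0361]
tool_rot: [0.707, 0.707, 0.001, 0.001]
ft_force: [-0.4, -0.4, -0.1]
finger_gap: 0.0855
grip_force: 0.0
```

>>> send_rows(commands=[0, 0, 0, 0, 1, 0, 0, 0, 0, 1, 0, 0, 0, 0, 1, 0, 0, 0, 0, 1, 0, 0, 0, 0, 1, 0, 0, 0, 0, 1, 0, 0, 0, 0, 1, 0, 0, 0, 0, 1, 0, 0, 0, 0, 1, 0, 0, 0, 0, 1])

```text
time: 17.7
position: [0.4452, 0.0805, 0.036]
tool_rot: [0.707, 0.707, 0.0, 0.0]
ft_force: [-0.8, -0.1, 6.5]
finger_gap: 0.0513
grip_force: 40.9
```

>>> send_rows(commands=[0, 0, 10, 0, 1, 0, 0, 30, 0, 1, 0, 0, 35, 0, 1, 0, 0, 35, 0, 1, 0, 0, 20, 0, 1, 12, 2, 0, 0, 1, 20, 2, 0, 0, 1, 30, 3, 0, 0, 1, 30, 3, 0, 0, 1, 30, 3, 0, 0, 1])

```text
time: 18.53
position: [0.568, 0.0937, 0.1655]
tool_rot: [0.707, 0.707, -0.0, -0.0]
ft_force: [-0.1, -1.4, -1.2]
finger_gap: 0.0509
grip_force: 42.3
```

>>> send_rows(commands=[25, 2, 0, 0, 1, 16, 2, 0, 0, 1, 0, 0, 0, 0, 1, 0, 0, 0, 0, 1, 0, 0, 0, 0, 1, 0, 0, 0, 0, 1, 0, 0, 0, 0, 1, 0, 0, 0, 0, 1, 0, 0, 0, 0, 1, 0, 0, 0, 0, 1])

```text
time: 19.37
position: [0.6078, 0.0975, 0.1655]
tool_rot: [0.707, 0.707, 0.0, 0.0]
ft_force: [0.2, -0.4, -0.2]
finger_gap: 0.0511
grip_force: 42.4
```

```bash
python3 look.py w6 large
```

```text
tcp [0.6078 0.0975 0.1655] yaw -0.001 q [-0.03  0.57  1.24  0.    1.33 -0.03] t 19.3667 cam [0.607 0.166 0.286]
large spot 0.94 [0.6052 0.1012 0.156 ]
large spot 0.82 [0.3416 0.0331 0.0249]
large spot 0.61 [0.3552 0.1486 0.0254]
large reg 0.74 [96. 75.  5.] [0.3736 0.1507 0.026 ] (0, 97, 61, 67)
large reg 0.69 [144. 115.   2.] [0.35   0.0342 0.026 ] (0, 228, 75, 78)
large reg 0.6 [17.  9. 10.] [0.6072 0.0207 0.026 ] (252, 197, 136, 152)
dot (np.int64(327), np.int64(357)) 323.7 344.1 2937 [ 0.6115 -0.0647  0.011 ]
dot (np.int64(322), np.int64(191)) 320.5 190.6 4166 [0.6081 0.0971 0.011 ]
dot (np.int64(320), np.int64(87)) 318.3 87.0 5481 [0.6062 0.1838 0.011 ]
```

>>> send_rows(commands=[0, 0, -20, 0, 1, 0, 0, -25, 0, 1, 0, 0, -25, 0, 1, 0, 0, -20, 0, 1, 0, 0, -12, 0, 1, 0, 0, -8, 0, 1, 0, 0, -4, 0, 1, 0, 0, -3, 0, 1, 0, 0, 0, 0, 1, 0, 0, 0, 0, 1])

```text
time: 20.35
position: [0.6083, 0.0975, 0.049]
tool_rot: [0.707, 0.707, 0.0, 0.0]
ft_force: [0.5, 0.3, -0.5]
finger_gap: 0.051
grip_force: 42.4
```

>>> send_rows(commands=[0, 0, 0, 0, 0.3, 0, 0, 0, 0, 0.2, 0, 0, 0, 0, 0.1, 0, 0, 0, 0, 0, 0, 0, 0, 0, 0, 0, 0, 0, 0, 0, 0, 0, 0, 0, 0, 0, 0, 10, 0, 0, 0, 0, 25, 0, 0, 0, 0, 35, 0, 0])

```text
time: 21.18
position: [0.6068, 0.0975, 0.1175]
tool_rot: [0.707, 0.707, -0.002, -0.002]
ft_force: [-0.2, -0.5, -0.9]
finger_gap: 0.0853
grip_force: 0.0
```

>>> send_rows(commands=[0, 0, 40, 0, 0, 0, 0, 40, 0, 0, -10, -20, 0, 0, 0, -18, -33, 0, 0, 0, -18, -33, 0, 0, 0, -18, -33, 0, 0, 0, -18, -33, 0, 0, 0, -18, -33, 0, 0, 0, -10, -33, 0, 0, 0, -10, -33, 0, 0, 0])

```text
time: 22.02
position: [0.4869, -0.1548, 0.1994]
tool_rot: [0.707, 0.707, 0.0, 0.001]
ft_force: [1.6, 0.0, -1.2]
finger_gap: 0.0852
grip_force: 0.0
```

>>> send_rows(commands=[-10, -33, 0, 0, 0, -10, -30, 0, 0, 0, -5, -20, 0, 0, 0, 0, 0, 0, 0, 0, 0, 0, 0, 0, 0, 0, 0, 0, 0, 0, 0, 0, 0, 0, 0, 0, 0, 0, 0, 0, 0, 0, 0, 0, 0, 0, 0, 0, 0, 0])

```text
time: 22.85
position: [0.4632, -0.2359, 0.1984]
tool_rot: [0.707, 0.707, 0.0, -0.0]
ft_force: [0.3, -0.5, 0.3]
finger_gap: 0.0854
grip_force: 0.0
```

```bash
python3 look.py w7 largest medium small large
```

```text
tcp [ 0.4632 -0.2359  0.1984] yaw -0.0 q [-0.7   0.38  1.47  0.    1.29 -0.7 ] t 22.85 cam [ 0.462 -0.167  0.319]
largest reg 0.89 [18. 11. 12.] [ 0.4618 -0.2402  0.032 ] (283, 152, 72, 78)
small spot 0.68 [ 0.617  -0.079   0.0231]
small reg 0.62 [12.  5.  5.] [ 0.6172 -0.0868  0.014 ] (476, 0, 60, 29)
```

View pics/w7.png

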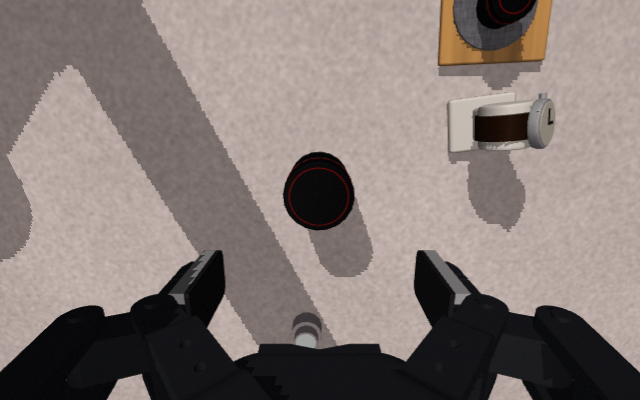

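The largest case is at (319,192), directly below the gripper. The watch stand is at (500,125) and undisturbed.

>>> send_rows(commands=[-1, -2, -20, 0, 0, 0, 0, -35, 0, 0, 0, 0, -35, 0, 0, 0, 0, -30, 0, 0, 0, 0, -20, 0, 0, 0, 0, -10, 0, 0, 0, 0, -6, 0, 0, 0, 0, 0, 0, 0, 0, 0, 0, 0, 0, 0, 0, 0, 0, 0])

```text
time: 24.13
position: [0.4625, -0.2389, 0.0435]
tool_rot: [0.707, 0.707, 0.0, 0.001]
ft_force: [0.3, -0.1, 0.2]
finger_gap: 0.0853
grip_force: 0.0
```

>>> send_rows(commands=[0, 0, 0, 0, 1, 0, 0, 0, 0, 1, 0, 0, 0, 0, 1, 0, 0, 0, 0, 1, 0, 0, 0, 0, 1, 0, 0, 0, 0, 1, 0, 0, 0, 0, 1, 0, 0, 0, 0, 1, 0, 0, 0, 0, 1, 0, 0, 0, 0, 1])

```text
time: 24.97
position: [0.4623, -0.2387, 0.0432]
tool_rot: [0.707, 0.707, 0.0, 0.001]
ft_force: [-0.5, 0.3, 5.9]
finger_gap: 0.059
grip_force: 42.4
```

>>> send_rows(commands=[0, 0, 10, 0, 1, 0, 0, 30, 0, 1, 0, 0, 40, 0, 1, 0, 0, 40, 0, 1, 0, 0, 40, 0, 1, 4, 12, 0, 0, 1, 7, 20, 0, 0, 1, 10, 30, 0, 0, 1, 10, 30, 0, 0, 1, 10, 30, 0, 0, 1])

```text
time: 25.8
position: [0.503, -0.1151, 0.2028]
tool_rot: [0.708, 0.707, 0.0, 0.0]
ft_force: [0.8, -1.1, -2.5]
finger_gap: 0.0587
grip_force: 43.7
```

>>> send_rows(commands=[10, 30, 0, 0, 1, 10, 30, 0, 0, 1, 10, 30, 0, 0, 1, 10, 30, 0, 0, 1, 10, 30, 0, 0, 1, 10, 30, 0, 0, 1, 10, 30, 0, 0, 1, 10, 30, 0, 0, 1, 10, 25, 0, 0, 1, 5, 15, 0, 0, 1])

```text
time: 26.63
position: [0.5981, 0.1664, 0.2025]
tool_rot: [0.707, 0.707, 0.0, -0.0]
ft_force: [0.1, -0.5, -1.6]
finger_gap: 0.0589
grip_force: 43.7
```

>>> send_rows(commands=[4, 10, 0, 0, 1, 4, 10, 0, 0, 1, 0, 0, 0, 0, 1, 0, 0, 0, 0, 1, 0, 0, 0, 0, 1, 0, 0, 0, 0, 1, 0, 0, 0, 0, 1, 0, 0, 0, 0, 1, 0, 0, 0, 0, 1, 0, 0, 0, 0, 1])

```text
time: 27.47
position: [0.606, 0.1833, 0.2024]
tool_rot: [0.708, 0.707, 0.0, 0.0]
ft_force: [0.9, 1.1, -1.7]
finger_gap: 0.0595
grip_force: 43.7
```

```bash
python3 look.py w8 largest gift_box
```

```text
tcp [0.606  0.1833 0.2024] yaw -0.001 q [ 0.11  0.56  1.13 -0.    1.44  0.11] t 27.4667 cam [0.605 0.252 0.323]
largest reg 0.75 [17. 10. 11.] [0.6051 0.0923 0.032 ] (237, 184, 165, 165)
gift_box spot 0.72 [ 0.6037  0.2943 -0.0016]
dot (np.int64(322), np.int64(181)) 320.3 180.5 3506 [0.6062 0.1839 0.011 ]
```

View pics/w8.png

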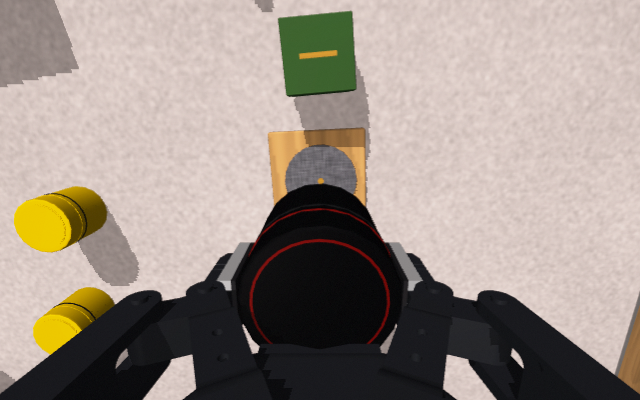

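The pad dot at (320,180) lies under the held case, and the gift box at (318,53) is clear. I lower 147 mm.

>>> send_rows(commands=[0, 0, -20, 0, 1, 0, 0, -30, 0, 1, 0, 0, -35, 0, 1, 0, 0, -25, 0, 1, 0, 0, -20, 0, 1, 0, 0, -10, 0, 1, 0, 0, -4, 0, 1, 0, 0, -3, 0, 1, 0, 0, 0, 0, 1, 0, 0, 0, 0, 1])

```text
time: 28.5
position: [0.6066, 0.1836, 0.0565]
tool_rot: [0.707, 0.707, 0.001, 0.001]
ft_force: [0.3, 0.2, -1.1]
finger_gap: 0.0593
grip_force: 43.7
```

>>> send_rows(commands=[0, 0, 0, 0, 0.2, 0, 0, 0, 0, 0.1, 0, 0, 0, 0, 0.0, 0, 0, 0, 0, 0, 0, 0, 0, 0, 0, 0, 0, 0, 0, 0, 0, 0, 0, 0, 0, 0, 0, 10, 0, 0, 0, 0, 25, 0, 0, 0, 0, 35, 0, 0])

```text
time: 29.33
position: [0.6048, 0.1833, 0.1244]
tool_rot: [0.707, 0.707, -0.002, -0.002]
ft_force: [-0.1, 0.9, 0.7]
finger_gap: 0.0855
grip_force: 0.0
```

>>> send_rows(commands=[0, 0, 40, 0, 0, 0, 0, 40, 0, 0, -20, -10, 20, 0, 0, -30, -10, 10, 0, 0, -35, -10, 0, 0, 0, -35, -10, 0, 0, 0, -35, -10, 0, 0, 0, -35, -10, 0, 0, 0, -20, -10, 0, 0, 0, 0, 0, 0, 0, 0])

```text
time: 30.17
position: [0.3924, 0.1128, 0.2363]
tool_rot: [0.708, 0.707, -0.0, 0.0]
ft_force: [0.4, 1.0, 0.8]
finger_gap: 0.0857
grip_force: 0.0
```

```bash
python3 look.py w9 small medium large largest; python3 - <<'E'
from h import *
for n in ["top","scene"]:
    c=read_camera(n);P=campose(n,c)
    if n=="scene": save("s9",cv2.resize(c["img"][100:360,180:500],(800,650))[:600])
    for l,h in [("small",.028),("medium",.04),("large",.052),("largest",.064),("watch_stand",0),("gift_box",0)]:
        for d in spot_point(n,f"case_{l}_center" if h else l):
            if d["conf"]>.4: print(n,l,round(d["conf"],2),toworld(d["centre"],P).round(3))
E
```

```text
tcp [0.3924 0.1128 0.2363] yaw -0.001 q [-0.01  0.15  1.68 -0.    1.31 -0.01] t 30.1667 cam [0.392 0.181 0.356]
medium spot 0.91 [0.6098 0.0081 0.0285]
medium reg 0.65 [11.  6.  6.] [0.6189 0.0025 0.02  ] (486, 245, 58, 50)
large spot 0.85 [0.355  0.1459 0.0313]
large spot 0.8 [0.6079 0.101  0.0356]
large spot 0.7 [0.6032 0.1868 0.04  ]
large spot 0.61 [0.3419 0.0335 0.0273]
large reg 0.93 [10.  5.  5.] [0.6187 0.0953 0.026 ] (492, 165, 80, 60)
large reg 0.59 [197. 158.   5.] [0.3529 0.15   0.026 ] (253, 114, 57, 57)
largest spot 0.74 [0.6027 0.1864 0.042 ]
largest reg 0.65 [9. 5. 5.] [0.6197 0.1874 0.032 ] (498, 67, 110, 73)
dot (np.int64(506), np.int64(262)) 511.1 264.8 1064 [0.6199 0.0035 0.011 ]
dot (np.int64(516), np.int64(189)) 522.1 190.4 1147 [0.6174 0.0948 0.011 ]
dot (np.int64(527), np.int64(107)) 525.5 105.4 431 [0.6054 0.1856 0.011 ]
top small 0.66 [ 0.613 -0.087  0.029]
top medium 0.56 [0.613 0.008 0.035]
top large 0.74 [0.343 0.033 0.024]
top large 0.66 [0.607 0.095 0.037]
top large 0.46 [0.612 0.094 0.012]
top largest 0.88 [0.599 0.184 0.041]
top watch_stand 0.61 [ 0.619 -0.187 -0.   ]
top gift_box 0.58 [0.604 0.293 0.   ]
scene small 0.56 [ 0.617 -0.082  0.022]
scene medium 0.66 [ 0.617 -0.079  0.02 ]
scene large 0.82 [0.342 0.035 0.026]
scene large 0.8 [0.36  0.153 0.02 ]
scene large 0.64 [0.609 0.105 0.036]
scene largest 0.88 [0.612 0.187 0.044]
scene watch_stand 0.89 [ 0.616 -0.177  0.   ]
scene gift_box 0.69 [ 0.607  0.297 -0.005]
```

View pics/s9.png

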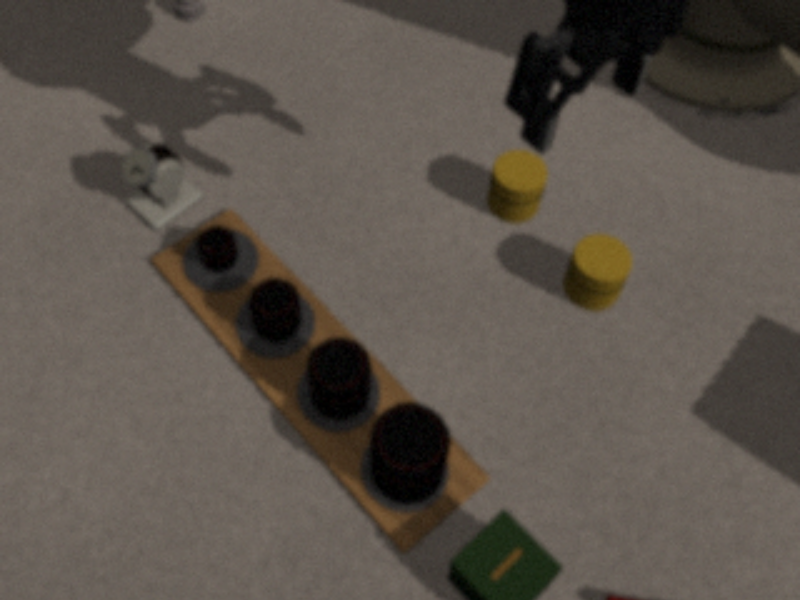

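The picture shows all four cases upright and centred on their pads, in order from the watch stand at (165,190) to the gift box at (505,560). The networks' positions agree with the pads.

```bash
python3 -c "
from cell import *
print(finish_job())"
```

```text
the job is handed in; nothing more can be done
None
```

All four cases stand upright on the pads in size order, smallest next to the watch stand and largest beside the gift box; the job was handed in at about 30 s on the robot clock, and no verdict came back.

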